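Free the eccentric cam lock and slide the tube up to its end stop

TASK

Release the tube fixture and seat the tube: swing the cam's red-knobbed lever round all the way to its low point, so that it points at the blue end stop, and only then push the slide forward by its yellow push plate until the square tube sits flush against the blue end stop. Only push with the fingertips: do not lift or touch the tube itself, and leave the other things where they are. Finish with the robot clear of everything.

Things in the scene. Friction and masses are not known exactly. Their poses are not given: they have to be found in the camera images.
- fixture: Aluminium base plate, 320 x 200 x 12 mm, fixed to the table. Origin: centre of its underside (table, z 0); x = push direction, from push plate to end stop; y = to the side where the cam stands. Coordinates below are in this frame, mm. Blue end stop: wall 12 x 150, top z 52, tube-side face at x = 145; the tube is seated when its origin is at x = 125.
- cam_pivot (a point): Point on the vertical axis of the brass eccentric cam (disc 52 mm across, centre 12 mm off the axis, at z 30 to 46), at (-10, 62, 70): the top of the lever's hub, 22 mm across. A flat dark steel lever (14 mm wide, z 60 to 70) runs from the axis to the red knob.
- cam_knob (a point): Top centre (z 115) of the upright red knob at the lever's end: a cylinder 22 mm across, from z 70 to z 115, 75 mm from the cam's axis. Everything else on the fixture is lower than 71 mm.
- cam (a joint): Lever angle, rad. 0 = low point: firm stop, lever along fixture +x (at the end stop), slide free. Grows counter-clockwise from above: pi/2 = lever along +y (away from the slide), pi = high point, other stop, lever along -x. Starts 2.45 to 3.1, locked: turn it clockwise seen from above, through the +y side. Stays where left; 1.5 N at the knob moves it. Below 0.2 counts as low.
- slide (a joint): Travel of the slide along fixture +x, m. Starts at 0 to 0.004, reads about 0.050 with the tube seated between its nose and the end stop; own stop at 0.056. Stays where left; about 2 N moves it, 5 N more also pushes the tube. While the cam is high a push only jams the yellow follower against the cam.
- slide_push (a point): Middle of the top edge of the rear face of the slide's yellow upright push plate, at (-100 + travel, 0, 60). Plate 50 wide (y), 12 thick, z 14 to 60; push its rear face along +x. The slide is a 38 mm wide bar; its bright nose plate (70 wide, top z 48) has its front face 155 ahead of the push face. Behind the push plate is only bare base plate (top z 12).
- tube: Loose dark square steel tube, 40 x 40 mm, 130 long, lying across the fixture on the base plate between slide nose and end stop. Origin: centre of its underside (z 12); its y axis runs along its length. It starts 17 to 29 mm short of the end stop and up to 0.1 rad askew; the nose squares it. Mass about 0.5 kg.
- magnet: Bystander: red welding magnet 45 x 45 x 20 mm on the base plate at fixture -y, beside the slide; origin at its underside.
- mug: Bystander: green mug, 80 mm across, 90 high, beside the fixture on the -y side.
- tape: Bystander: black tape measure 65 x 35 x 60 mm, beside the fixture on the -y side.
- square: Bystander: steel rule 260 mm long with a blue head, 20 mm high, lying beside the fixture on the +y side (about 245 mm from its centre line).
- offcut: Bystander: square tube offcut 50 x 50, 60 mm long, beside the fixture on the +y side near the end stop.
- grinder: Bystander: red and black angle grinder, 350 mm long, lying at the right of the table.
- spray: Bystander: spray can 60 mm across, 170 high, at the left of the table.
Things that resemble listed ones, but are neither listed nor needed, are in the scene too. What is meant by the tube is not brown or orange, and is the larger of those in its own colour.

How it is judged:
On the way, in this order (a step that is already met when the one before it is completed fails the run):
1. the cam is at its low point while the slide is still back (value of joint cam below 0.2 rad and value of joint slide below 0.01 m), for 0.2 s.
2. the slide is pushed forward and the tube is against the end stop (value of joint slide above 0.047 m and x of tube in the frame of fixture above 0.1228 m), for 0.2 s.
At the end, for the whole second after the job is handed in: The cam lever is within 0.2 rad of its low point, the slide has travelled more than 47 mm, and the tube lies flat and at rest on the base plate within 2.2 mm of the end stop and square to it within 0.04 rad (all of step 2 and value of joint cam below 0.2 rad and angle between the y axis of tube and the y axis of fixture, either way round below 0.04 rad and z of tube in the frame of fixture below 0.015 m and angle between tube's own z axis and vertical below 0.05 rad and linear speed of tube below 0.01 m/s and velocity of joint slide below 0.01 m/s); the robot touches nothing.
It fails at once if the slide was forced forward before the cam was low (value of joint cam above 0.6 rad and value of joint slide above 0.025 m).
It fails at once if the tube was lifted or tipped (z of tube in the frame of fixture above 0.022 m or angle between tube's own z axis and vertical above 0.25 rad).
It fails at once if the tube was touched by the robot (contact force between any of the fingers, the arm and tube above 2 N).
It fails at once if a bystander was disturbed (moved more than 15 mm) (distance of any of magnet, mug, tape, square, offcut, grinder, spray from where it was at the start of the episode above 0.015 m).
It also fails if it takes over 48 s, if anything falls off the work surface, if the arm or the gripper's body presses on something with over 40 N, if the wrist force passes 120 N, or if a joint passes its speed limit or range.

ROBOT

A 7-joint arm with a two-finger parallel gripper is mounted at the origin on the work surface. World frame = base frame: x ahead of the robot, y to its left, z up, the work surface at z = 0. Lengths are in m, angles in rad, forces in N, time in s.
With the tool pointing down it reaches from about 0.4 to 0.85 m from the base axis. Payload 10.4 kg.
Tool frame: the origin (TCP) lies midway between the tips of the shut fingers; the grasp point (between the pads) lies 19 mm behind it; z points along the fingers, y is the line along which they close (so a half turn about z gives the same grasp; the last joint's range is limited). The gripper opens to 87 mm and grips with 3 to 60 N. Pads are 19 mm wide; open, the fingers measure 117 mm over their backs; the gripper's body (75 mm by 190 mm) begins 51 mm behind the grasp point.
Start: joints at [-1.333, 0.332, -0.065, 1.46, 0.022, 1.35, -0.088], TCP at [0.161, 0.604, 0.223] pointing down, gripper open.
Joint ranges: [-2.6, 2.6], [-0.5, 2.12], [-1.47, 1.34], [0.16, 2.42], [-1.27, 4.41], [0.06, 2.06], [-2.6, 2.6]. Speed limits (rad/s): [2.22, 2.22, 2.79, 2.79, 3.14, 3.14, 3.14].

INTERFACE

Orientations are given as a unit quaternion [x, y, z, w].
In Python, from bench import r gives the robot as it stands.
- The arm moves only by the tool carry_out, never from a script. Its argument "steps" is a list that holds one entry, the list of rows, each a list of 6 numbers: the shift along the tool's x, y, z in cm, then the turn, a rotation vector about the tool's x, y, z in rad. In form: [[[dx, dy, dz, wx, wy, wz], ...]]. A call has 1 to 20 rows; each row is the pose to reach, as a shift and turn from the pose commanded when the call began, along the tool's axes at that moment; what a row does not reach only later rows make up. A row lasts 1/12 s, in which the tool goes at most 41.7 mm and 7.16 degrees, less where a joint would pass 70% of its speed; a pose out of reach is approached as far as the arm can. A call with a gripper value outside its range is refused whole. "hand" is the closure, from -1 (fully open) to 1 (shut), set as the call begins (left out, the last holds). The fingers move at their own pace and stop on an object; "squeeze" is the grip in N (left out, the last holds). Time passes only in rows, so rows that repeat a pose let the fingers close. It gives the time, the measured TCP pose, the force, the opening and the grip force at its end, in the units of the state.
- r.read_state(): the state, without advancing time (a new reading comes with each control period).
- r.camera(name): name is "scene" or "top" or "wrist"; returns the picture (420x560x3 uint8, red, green, blue); there is no depth.
- r.camera_params(name): a dict with "fx", "fy", "cx", "cy" (pixels), "D" ([k1, k2, p1, p2, k3] as OpenCV has them; the pictures are not rectified), "view" (4x4, takes a point from world to camera coordinates). Camera axes: x right, y up, looking along -z (the intrinsics and any distortion apply to the point x, -y, -z); pixel columns grow to the right and rows downward; lengths in m; the calibration is good to about 2 mm. A picture is of the moment at which its call begins: read the wrist's pose just before it. camera_params takes no time and is no camera call; for the wrist camera it gives the pose at the moment of the call.
- r.close_job(): hands the job in; it is judged then, once.
The state is a dict: "time": time; "joint_positions": joint angles; "joint_vel": joint speeds; "joint_torque": joint torques, N m; "ee_pos": TCP position; "eef_rot": TCP orientation; "ft_force": force on the tool from outside, world axes, zero at the start; "torque": the same for the moment, N m; "width": finger opening in m; "grip_force": force on a finger pad.
Only numpy, scipy, OpenCV 4.12 (cv2) and the standard library are available. Lean on these libraries where they do the work, as an engineer would, in place of code of your own. Each camera call takes 0.05 s, during which the arm holds its last target. There are 200 camera calls.

## Working session

There is one attempt and no reset: what is moved stays moved. The work goes in short steps, Python scripts to look and compute and a tool call to move; the robot and the scene stay as the last step left them, time stands still between calls to the robot, and variables do not carry over. Pictures are saved under pics/ and viewed, at most 10 in all, crops included, and the job is handed in when it is done.

Besides the shell and the picture viewer there is one more tool, called after "Emit:" by a JSON object that holds its "fn" and its "kwargs". carry_out: Moves the arm, as the interface text tells. Its arguments: {"type":"object","properties":{"steps":{"type":"array","items":{"type":"array","items":{"type":"array","items":{"type":"number"}}}},"hand":{"type":"number"},"squeeze":{"type":"number"}},"required":["steps"]}

```bash
mkdir -p pics; python3 - <<'E'
from bench import r
import cv2,numpy as np
s=r.read_state();print(s['time'],s['ee_pos'],s['eef_rot'],s['width'])
for n in("top","scene"):
    cv2.imwrite(f"pics/{n}0.png",cv2.resize(r.camera(n)[:,:,::-1],(800,600)))
    p=r.camera_params(n);print(n,p)
E
```

```text
0.0 [0.16106316 0.60347173 0.22173636] [ 1.30040070e-01  9.91508469e-01 -7.30108336e-04 -5.47229490e-05] 0.0868660773990243
top {'fx': 460.4705502497295, 'fy': 460.4705502497295, 'cx': 278.4411978294592, 'cy': 210.9229034487944, 'D': array([-0.11740082,  0.        ,  0.        ,  0.        ,  0.        ]), 'view': array([[ 0.02398289, -0.99966547, -0.00968385, -0.01969091],
       [ 0.98634093,  0.022082  ,  0.16322978, -0.59841881],
       [-0.16296133, -0.0134663 ,  0.98654055, -1.47913936],
       [ 0.        ,  0.        ,  0.        ,  1.        ]])}
scene {'fx': 541.1461753418741, 'fy': 541.1461753418741, 'cx': 275.49731028683885, 'cy': 211.57367267779054, 'D': array([-0.0142092,  0.       ,  0.       ,  0.       ,  0.       ]), 'view': array([[ 0.8372558 ,  0.54680276, -0.00307871, -0.47945563],
       [-0.34067565,  0.5260247 ,  0.77925485,  0.15751278],
       [ 0.42771817, -0.6513868 ,  0.62669961, -2.35790206],
       [ 0.        ,  0.        ,  0.        ,  1.        ]])}
```

View pics/top0.png

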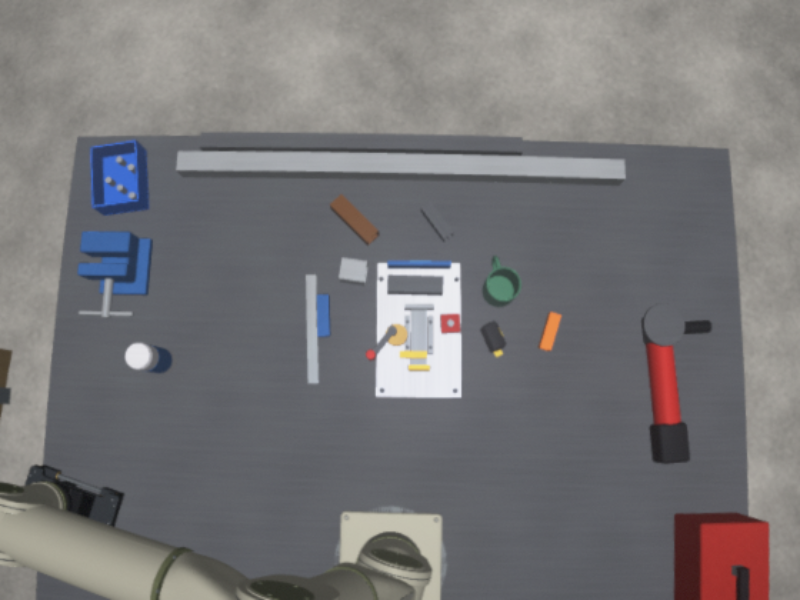

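View pics/scene0.png

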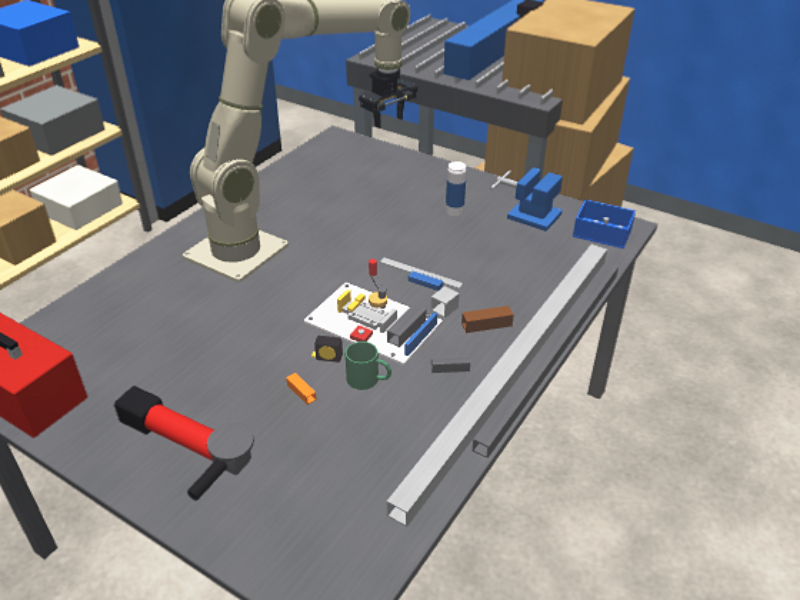

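The top view shows the fixture's white plate at about (419,330) with the blue stop at the far end (419,264) and the red knob at (371,355). The yellow push plate is at (419,368), the magnet at (450,323), the mug at (502,283) and the tape at (494,338). There are two dark tubes: one lying on the plate at (415,285), and a smaller one loose at (437,222). The first is meant, as it is larger and sits between nose and stop. Next I measure, and confirm it in a crop.

```bash
cat > h.py <<'E'
from bench import r
import cv2,numpy as np
from scipy.spatial.transform import Rotation as R
def ray(n,uv,p=None):
    p=p or r.camera_params(n);K=np.array([[p['fx'],0,p['cx']],[0,p['fy'],p['cy']],[0,0,1]])
    q=cv2.undistortPoints(np.array(uv,float).reshape(-1,1,2),K,p['D'])[:,0]
    V=p['view'];d=np.c_[q[:,0],-q[:,1],-np.ones(len(q))]@V[:3,:3]
    return -V[:3,:3].T@V[:3,3],d
def plane(n,uv,z,p=None):
    c,d=ray(n,uv,p);return c+d*((z-c[2])/d[:,2])[:,None]
def blobs(img,lo,hi,box,amin=8):
    h=cv2.cvtColor(img,cv2.COLOR_RGB2HSV);m=cv2.inRange(h,lo,hi)
    k=np.zeros_like(m);x0,y0,x1,y1=box;k[y0:y1,x0:x1]=m[y0:y1,x0:x1]
    c,_=cv2.findContours(k,cv2.RETR_EXTERNAL,cv2.CHAIN_APPROX_NONE)
    return sorted([x for x in c if cv2.contourArea(x)>=amin],key=cv2.contourArea,reverse=True)
def cen(c):
    m=cv2.moments(c);return np.array([m['m10'],m['m01']])/m['m00']
E
python3 - <<'E'
from h import *
im=r.camera("top")
box=(240,170,345,290)
w=blobs(im,(0,0,170),(180,60,255),(255,178,330,285),300)[0]
P=plane("top",w.reshape(-1,2),.012)[:,:2]
rc=cv2.minAreaRect((P*1000).astype(np.float32));print("plate",rc, cv2.boxPoints(rc).round(1).tolist())
for nm,lo,hi,z in(("red",(0,150,90),(6,255,255),.115),("red2",(174,150,90),(180,255,255),.115),("yellow",(24,120,120),(35,255,255),.06),("blue",(100,120,40),(125,255,255),.052)):
    for b in blobs(im,lo,hi,box,4):
        Q=plane("top",b.reshape(-1,2),z)[:,:2]*1000
        print(nm,cen(b).round(1),cv2.contourArea(b),plane("top",cen(b),z)[0].round(4),cv2.minAreaRect(Q.astype(np.float32)))
cv2.imwrite("pics/crop1.png",cv2.resize(im[140:290,235:385,::-1],(600,600),interpolation=cv2.INTER_CUBIC))
im2=r.camera("scene")
for b in blobs(im2,(0,150,90),(6,255,255),(200,170,320,260),4)+blobs(im2,(174,150,90),(180,255,255),(200,170,320,260),4): print("sc red",cen(b),cv2.contourArea(b),cv2.boundingRect(b))
E
```

```text
plate ((540.0446166992188, -55.14265441894531), (320.8294677734375, 198.85276794433594), 0.8257914781570435) [[378.20001220703125, 42.0], [381.1000061035156, -156.89999389648438], [701.9000244140625, -152.1999969482422], [699.0, 46.599998474121094]]
red [259.1 247.7] 11.5 [0.4695 0.0512 0.115 ] ((469.4383544921875, 50.66455078125), (13.366347312927246, 11.072678565979004), 46.54244613647461)
yellow [288.3 247.8] 40.0 [ 0.4762 -0.0408  0.06  ] ((477.0780944824219, -43.20416259765625), (9.78488540649414, 58.578556060791016), 1.3034279346466064)
yellow [292.7 256.5] 12.5 [ 0.4481 -0.056   0.06  ] ((448.0758972167969, -55.16499328613281), (3.2467823028564453, 42.19090270996094), 1.2974425554275513)
blue [293. 184.] 84.0 [ 0.6906 -0.0524  0.052 ] ((690.60205078125, -52.3724365234375), (6.877056121826172, 140.594482421875), 1.2740685939788818)
sc red [252.4375     232.68055556] 72.0 (245, 228, 16, 10)
sc red [260.47368421 184.18421053] 19.0 (258, 181, 6, 12)
```

View pics/crop1.png

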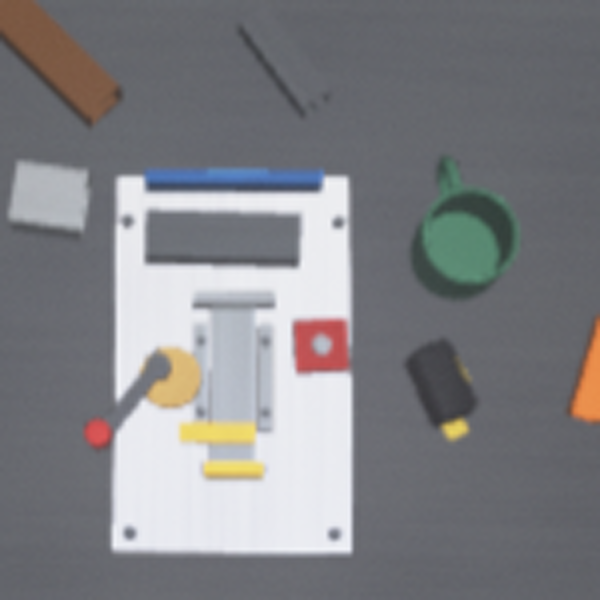

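The crop confirms it: the dark tube at crop (222,238) lies between the bright nose (233,298) and the blue stop (233,180), and the small dark piece at (285,70) is off the fixture. The lever runs from the hub (157,365) to the knob (98,432). The plate measures 321 x 199, and pivot to knob is 74 mm (should be 75), so the lever angle is about 2.48.

```bash
cat >> h.py <<'E'
O=np.array([.540,-.0551]);YAW=.018
def fix(x,y): c,s=np.cos(YAW),np.sin(YAW);return O+[c*x-s*y,s*x+c*y]
def pose(yaw):  # tool down, tool y along yaw
    y=np.array([np.cos(yaw),np.sin(yaw),0]);z=np.array([0,0,-1.]);return R.from_matrix(np.c_[np.cross(y,z),y,z])
def rel(p0,R0,p,yaw):
    return np.r_[R0.inv().apply(np.array(p)-p0)*100,(R0.inv()*pose(yaw)).as_rotvec()]
E
python3 - <<'E'
from h import *
s=r.read_state();p0=s['ee_pos'];R0=R.from_quat(s['eef_rot'])
print(rel(p0,R0,[*p0[:2],.28],1.31).round(2),rel(p0,R0,[.4695,.0512,.28],.92).round(3),rel(p0,R0,[.4695,.0512,.17],.92).round(3))
E
```

```text
[-0.   -0.01 -5.8  -0.    0.   -0.  ] [-4.4041e+01 -4.5429e+01 -5.7520e+00 -1.0000e-03  0.0000e+00  3.9000e-01] [-4.4040e+01 -4.5419e+01  5.2480e+00 -1.0000e-03  0.0000e+00  3.9000e-01]
```

Emit:
{"fn": "carry_out", "kwargs": {"steps": [[[0, 0, -3, 0, 0, 0], [0, 0, -5.8, 0, 0, 0], [-3, -3, -5.8, 0, 0, 0.05], [-6, -6, -5.8, 0, 0, 0.1], [-9, -9, -5.8, 0, 0, 0.15], [-12, -12.3, -5.8, 0, 0, 0.2], [-15, -15.4, -5.8, 0, 0, 0.25], [-18, -18.5, -5.8, 0, 0, 0.3], [-21, -21.6, -5.8, 0, 0, 0.35], [-24, -24.7, -5.8, 0, 0, 0.39], [-27, -27.8, -5.8, 0, 0, 0.39], [-30, -30.9, -5.8, 0, 0, 0.39], [-33, -34, -5.8, 0, 0, 0.39], [-36, -37.1, -5.8, 0, 0, 0.39], [-39, -40.2, -5.8, 0, 0, 0.39], [-42, -43.3, -5.8, 0, 0, 0.39], [-44, -45.4, -5.8, 0, 0, 0.39], [-44, -45.4, -2, 0, 0, 0.39], [-44, -45.4, 2, 0, 0, 0.39], [-44, -45.4, 5.2, 0, 0, 0.39]]], "hand": 0}}

```text
time: 1.87
ee_pos: [0.4689, 0.0506, 0.1685]
eef_rot: [0.321, 0.947, 0.0, -0.0]
ft_force: [0.0, 0.6, -0.3]
width: 0.0435
grip_force: 0.0
```

```bash
python3 - <<'E'
from h import *
p=r.camera_params("wrist");s=r.read_state();print(s['ee_pos'],s['width'],s['joint_positions'])
im=r.camera("wrist")
for lo,hi in(((0,150,90),(6,255,255)),((174,150,90),(180,255,255))):
    for b in blobs(im,lo,hi,(0,0,560,420),60): print(cen(b),cv2.contourArea(b),plane("wrist",cen(b),.115,p).round(4))
cv2.imwrite("pics/w1.png",im[:,:,::-1])
E
```

```text
[0.46890338 0.05058312 0.16848282] 0.043480045495159554 [-0.76148163  0.01345082  0.56862266  1.95006033 -0.00806469  1.18028991
  0.72784475]
[286.56862745 222.11642157] 816.0 [[0.4699 0.0553 0.115 ]]
```

View pics/w1.png

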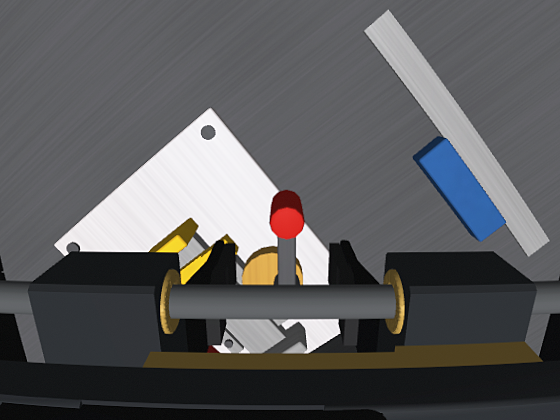

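The wrist view shows the knob's top at (287,223), midway between the two fingers, with the lever leading away to the brass cam. The two measurements agree to within 4 mm, so I go down around it.

Emit:
{"fn": "carry_out", "kwargs": {"steps": [[[0, 0.2, 2, 0, 0, 0], [0, 0.2, 4, 0, 0, 0], [0, 0.2, 6, 0, 0, 0], [0, 0.2, 8, 0, 0, 0], [0, 0.2, 8.8, 0, 0, 0], [0, 0.2, 8.8, 0, 0, 0]]]}}

```text
time: 2.42
ee_pos: [0.4696, 0.0534, 0.0818]
eef_rot: [0.319, 0.948, -0.001, -0.001]
ft_force: [-0.2, 0.3, -0.2]
width: 0.0434
grip_force: 0.0
```

Emit:
{"fn": "carry_out", "kwargs": {"steps": [[[0, 0, 0, 0, 0, 0], [0, 0, 0, 0, 0, 0], [0, 0, 0, 0, 0, 0]]], "hand": 0.3}}

```text
time: 2.67
ee_pos: [0.4713, 0.0537, 0.0838]
eef_rot: [0.32, 0.948, 0.001, 0.001]
ft_force: [0.3, -0.2, 0.5]
width: 0.0331
grip_force: 0.0
```

```bash
python3 - <<'E'
from h import *
s=r.read_state();p0=s['ee_pos'];R0=R.from_quat(s['eef_rot']);print(p0,s['ft_force'],s['width'])
P=fix(-.010,.062);print(P,np.hypot(*(p0[:2]-P)))
a0=np.arctan2(*(p0[:2]-P)[::-1]);print(a0)
for a in np.arange(2.4,-.2,-.1):
    q=P+.075*np.array([np.cos(a+YAW),np.sin(a+YAW)])
    print(round(a,2),rel(p0,R0,[*q,p0[2]],a+YAW-np.pi/2).round(2)[[0,1,5]].tolist())
E
```

```text
[0.47125731 0.05366125 0.08383619] [ 0.27458153 -0.18437741  0.52620483] 0.03312121241206069
[0.52888568 0.00670997] 0.07433338467555355
2.457937244455518
2.4 [0.05, 0.3, 0.07]
2.3 [-0.04, 1.05, 0.17]
2.2 [-0.21, 1.78, 0.27]
2.1 [-0.44, 2.49, 0.37]
2.0 [-0.75, 3.17, 0.47]
1.9 [-1.13, 3.82, 0.57]
1.8 [-1.56, 4.43, 0.67]
1.7 [-2.06, 4.99, 0.77]
1.6 [-2.61, 5.5, 0.87]
1.5 [-3.21, 5.95, 0.97]
1.4 [-3.85, 6.34, 1.07]
1.3 [-4.52, 6.67, 1.17]
1.2 [-5.23, 6.92, 1.27]
1.1 [-5.95, 7.11, 1.37]
1.0 [-6.7, 7.22, 1.47]
0.9 [-7.44, 7.26, 1.57]
0.8 [-8.19, 7.22, 1.67]
0.7 [-8.93, 7.1, 1.77]
0.6 [-9.66, 6.92, 1.87]
0.5 [-10.36, 6.66, 1.97]
0.4 [-11.04, 6.33, 2.07]
0.3 [-11.68, 5.94, 2.17]
0.2 [-12.27, 5.48, 2.27]
0.1 [-12.82, 4.97, 2.37]
-0.0 [-13.31, 4.4, 2.47]
-0.1 [-13.75, 3.79, 2.57]
```

Emit:
{"fn": "carry_out", "kwargs": {"steps": [[[0, 0.3, 0, 0, 0, 0.07], [0, 1.05, 0, 0, 0, 0.17], [-0.2, 1.8, 0, 0, 0, 0.27], [-0.45, 2.5, 0, 0, 0, 0.37], [-0.75, 3.2, 0, 0, 0, 0.47], [-1.1, 3.8, 0, 0, 0, 0.57], [-1.55, 4.4, 0, 0, 0, 0.67], [-2.05, 5, 0, 0, 0, 0.77], [-2.6, 5.5, 0, 0, 0, 0.87], [-3.2, 5.95, 0, 0, 0, 0.97], [-3.85, 6.35, 0, 0, 0, 1.07], [-4.5, 6.65, 0, 0, 0, 1.17], [-5.25, 6.9, 0, 0, 0, 1.27]]]}}

```text
time: 3.75
ee_pos: [0.5543, 0.0777, 0.0833]
eef_rot: [0.82, 0.572, 0.0, -0.001]
ft_force: [-1.7, 1.6, -0.5]
width: 0.0304
grip_force: 0.9
```

```bash
python3 - <<'E'
from h import *
s=r.read_state();p0=s['ee_pos'];R0=R.from_quat(s['eef_rot']);print(p0,s['ft_force'],s['width'],s['joint_positions'].round(2))
P=fix(-.010,.062);print(np.hypot(*(p0[:2]-P)),np.arctan2(*(p0[:2]-P)[::-1]))
im=r.camera("top");im2=r.camera("scene")
cv2.imwrite("pics/m1.png",np.hstack([cv2.resize(im[160:280,230:350,::-1],(400,400)),cv2.resize(im2[160:280,200:320,::-1],(400,400))]))
for a in np.arange(1.2,-.25,-.1):
    q=P+.075*np.array([np.cos(a+YAW),np.sin(a+YAW)])
    print(round(a,2),rel(p0,R0,[*q,.081],a+YAW-np.pi/2).round(2)[[0,1,2,5]].tolist())
E
```

```text
[0.55431175 0.07766539 0.08328242] [-1.70296961  1.59420291 -0.51940529] 0.030423922655213834 [-0.82  0.37  0.72  1.83 -0.29  1.04 -0.34]
0.0753734569911985 1.2267122754189381
1.2 [-0.04, 0.07, 0.23, -0.0]
1.1 [-0.07, 0.81, 0.23, 0.1]
1.0 [-0.19, 1.56, 0.23, 0.2]
0.9 [-0.37, 2.28, 0.23, 0.3]
0.8 [-0.63, 2.99, 0.23, 0.4]
0.7 [-0.95, 3.66, 0.23, 0.5]
0.6 [-1.34, 4.3, 0.22, 0.6]
0.5 [-1.8, 4.9, 0.22, 0.7]
0.4 [-2.31, 5.45, 0.22, 0.8]
0.3 [-2.87, 5.94, 0.22, 0.9]
0.2 [-3.48, 6.38, 0.22, 1.0]
0.1 [-4.13, 6.75, 0.22, 1.1]
-0.0 [-4.81, 7.06, 0.22, 1.2]
-0.1 [-5.52, 7.3, 0.22, 1.3]
-0.2 [-6.26, 7.46, 0.22, 1.4]
```

View pics/m1.png

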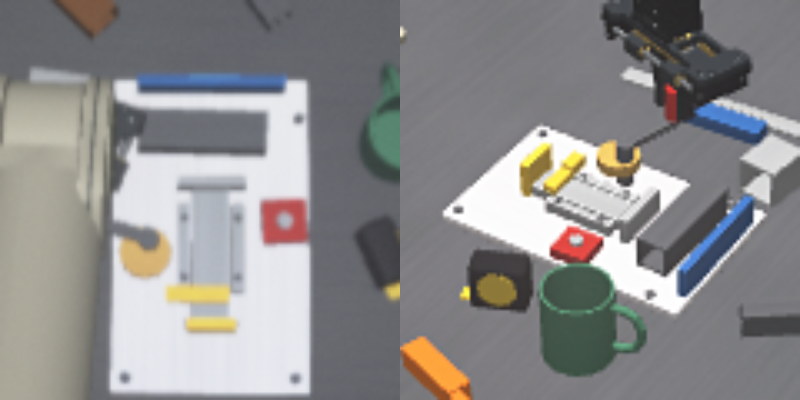

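The knob stays between the fingers: in the right half it is at (672,103) and the lever now points to +y, while the magnet, mug and tape have not moved. I carry on to the low point.

Emit:
{"fn": "carry_out", "kwargs": {"steps": [[[-0.05, 0.8, 0, 0, 0, 0.1], [-0.2, 1.55, 0, 0, 0, 0.2], [-0.4, 2.3, 0, 0, 0, 0.3], [-0.65, 3, 0, 0, 0, 0.4], [-0.95, 3.65, 0, 0, 0, 0.5], [-1.35, 4.3, 0, 0, 0, 0.6], [-1.8, 4.9, 0, 0, 0, 0.7], [-2.3, 5.45, 0, 0, 0, 0.8], [-2.9, 5.95, 0, 0, 0, 0.9], [-3.5, 6.4, 0, 0, 0, 1], [-3.8, 6.55, 0, 0, 0, 1.05], [-4.15, 6.75, 0, 0, 0, 1.1], [-4.5, 6.9, 0, 0, 0, 1.15], [-4.8, 7.05, 0, 0, 0, 1.2], [-5.1, 7.15, 0, 0, 0, 1.2], [-5.1, 7.15, 0, 0, 0, 1.2], [-5.1, 7.15, 0, 0, 0, 1.2]]]}}

```text
time: 5.27
ee_pos: [0.6038, 0.0049, 0.0829]
eef_rot: [1.0, 0.012, 0.0, -0.001]
ft_force: [0.3, 2.6, 0.9]
width: 0.03
grip_force: 1.6
```

```bash
python3 - <<'E'
from h import *
p=r.camera_params("wrist");s=r.read_state();p0=s['ee_pos'];print(p0,s['ft_force'],s['joint_positions'].round(2))
P=fix(-.010,.062);print(np.hypot(*(p0[:2]-P)),np.arctan2(*(p0[:2]-P)[::-1])-YAW)
im=r.camera("wrist")
for b in blobs(im,(0,150,90),(6,255,255),(0,0,560,420),60): print(cen(b),cv2.contourArea(b),plane("wrist",cen(b),.115,p).round(4))
cv2.imwrite("pics/w2.png",im[:,:,::-1])
E
```

```text
[0.60376963 0.00488981 0.0828818 ] [0.31402085 2.55793319 0.8766846 ] [-0.81  0.57  0.96  1.72 -0.51  1.13 -1.24]
0.07490607142066513 -0.04230162380324645
[270.81532462 276.11264051] 726.5 [[0.6138 0.0107 0.115 ]]
[502.04220085 270.56303419] 312.0 [[ 0.6175 -0.0788  0.115 ]]
```

View pics/w2.png

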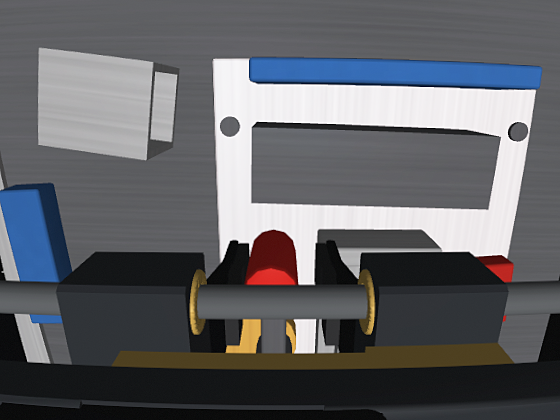

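The wrist view shows the knob at (271,270) between the fingers, with the lever running straight to the end stop. I nudge 4 mm more to feel for the firm stop.

Emit:
{"fn": "carry_out", "kwargs": {"steps": [[[0, 0.2, 0, 0, 0, 0], [0, 0.4, 0, 0, 0, 0], [0, 0.4, 0, 0, 0, 0], [0, 0.4, 0, 0, 0, 0]]]}}

```text
time: 5.65
ee_pos: [0.6039, 0.0046, 0.0828]
eef_rot: [1.0, 0.013, -0.0, -0.003]
ft_force: [-2.5, 14.1, 5.3]
width: 0.0305
grip_force: 7.1
```

The force rises to 14 N without motion, so the lever is at its firm stop. I center on the knob, open, and rise clear.

Emit:
{"fn": "carry_out", "kwargs": {"steps": [[[0, -0.4, 0, 0, 0, 0], [0, -0.8, 0, 0, 0, 0]]]}}

```text
time: 5.82
ee_pos: [0.6034, 0.0078, 0.0826]
eef_rot: [1.0, 0.011, -0.0, 0.0]
ft_force: [0.2, -0.4, -0.2]
width: 0.0305
grip_force: 0.0
```

Emit:
{"fn": "carry_out", "kwargs": {"steps": [[[0, 0, 0, 0, 0, 0], [0, 0, 0, 0, 0, 0], [0, 0, 0, 0, 0, 0], [0, 0, -3, 0, 0, 0], [0, 0, -6, 0, 0, 0], [0, 0, -9, 0, 0, 0], [0, 0, -11, 0, 0, 0], [0, 0, -11, 0, 0, 0]]], "hand": 0}}

```text
time: 6.48
ee_pos: [0.6055, 0.0068, 0.1968]
eef_rot: [1.0, 0.01, 0.003, -0.0]
ft_force: [-0.3, -0.1, -0.3]
width: 0.0435
grip_force: 0.0
```

```bash
python3 - <<'E'
from h import *
s=r.read_state();p0=s['ee_pos'];R0=R.from_quat(s['eef_rot']);print(s['time'],p0,s['joint_positions'].round(2))
a=fix(-.130,0);y=YAW-np.pi/2
print(a,rel(p0,R0,[*a,p0[2]],y).round(3),rel(p0,R0,[*a,.038],y).round(3))
E
```

```text
6.4833 [0.60546312 0.00682325 0.19682298] [-0.88  0.46  1.05  1.6  -0.41  1.32 -1.32]
[ 0.41002106 -0.05743987] [-1.9668e+01  6.0370e+00 -1.1700e-01 -0.0000e+00 -6.0000e-03  2.0000e-03] [-1.9760e+01  6.0430e+00  1.5765e+01 -0.0000e+00 -6.0000e-03  2.0000e-03]
```

Emit:
{"fn": "carry_out", "kwargs": {"steps": [[[-2, 0.6, 0, 0, 0, 0], [-4, 1.2, 0, 0, 0, 0], [-6, 1.8, 0, 0, 0, 0], [-8, 2.4, 0, 0, 0, 0], [-10, 3, 0, 0, 0, 0], [-12, 3.6, 0, 0, 0, 0], [-14, 4.2, 0, 0, 0, 0], [-16, 4.8, 0, 0, 0, 0], [-18, 5.4, 0, 0, 0, 0], [-19.7, 6, 0, 0, 0, 0], [-19.7, 6, 0, 0, 0, 0], [-19.7, 6, 0, 0, 0, 0]]], "hand": 1}}

```text
time: 7.48
ee_pos: [0.4075, -0.0563, 0.1922]
eef_rot: [1.0, 0.01, 0.0, -0.001]
ft_force: [0.7, -0.6, 0.9]
width: 0.0009
grip_force: 0.0
```

```bash
python3 - <<'E'
from h import *
p=r.camera_params("wrist");s=r.read_state();p0=s['ee_pos'];print(s['time'],p0,s['width'],s['joint_positions'].round(2))
im=r.camera("wrist")
for b in blobs(im,(22,120,60),(36,255,255),(0,0,560,420),60): print(cen(b),cv2.boundingRect(b),plane("wrist",cen(b),.06,p).round(4))
t=r.camera("top")
for b in blobs(t,(0,150,90),(6,255,255),(240,170,345,290),4): print("top red",cen(b),plane("top",cen(b),.115))
cv2.imwrite("pics/w3.png",np.hstack([cv2.resize(im[:,:,::-1],(450,420)),cv2.resize(t[160:280,250:350,::-1],(350,420))]))
E
```

```text
7.4833 [ 0.40745118 -0.05634829  0.19223538] 0.0008520035044199295 [-1.11 -0.38  0.97  2.06  0.32  1.32 -1.82]
[265.82767887  99.47945359] (226, 90, 80, 20) [[ 0.4799 -0.0408  0.06  ]]
[281.92509363 138.65526787] (251, 129, 63, 19) [[ 0.4506 -0.0536  0.06  ]]
[487.16666667  97.52281746] (478, 93, 22, 13) [[ 0.4868 -0.2112  0.06  ]]
top red [313.44444444 228.38271605] [[ 0.53449117 -0.11843353  0.115     ]]
top red [273.84057971 205.71014493] [[0.60429453 0.00832112 0.115     ]]
```

View pics/w3.png

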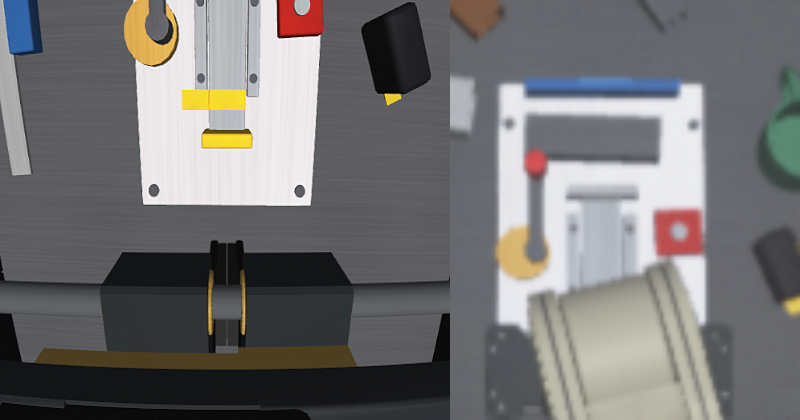

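The knob now measures (0.604, 0.008), so the cam angle is about 0. The push plate is at wrist (282,139), straight ahead of the shut fingers, and y agrees to 1–3 mm. Bystanders are unmoved. I go down behind the plate.

Emit:
{"fn": "carry_out", "kwargs": {"steps": [[[0.5, 0, 2, 0, 0, 0], [0.5, 0, 4, 0, 0, 0], [0.5, 0, 6, 0, 0, 0], [0.5, 0, 8, 0, 0, 0], [0.5, 0, 10, 0, 0, 0], [0.5, 0, 12, 0, 0, 0], [0.5, 0, 14, 0, 0, 0], [0.5, 0, 15.4, 0, 0, 0], [0.5, 0, 15.4, 0, 0, 0], [0.5, 0, 15.4, 0, 0, 0]]]}}

```text
time: 8.42
ee_pos: [0.4121, -0.0582, 0.038]
eef_rot: [1.0, 0.01, -0.002, 0.004]
ft_force: [-0.5, -0.7, -0.4]
width: 0.0006
grip_force: 0.0
```

Emit:
{"fn": "carry_out", "kwargs": {"steps": [[[0.5, 0, 0, 0, 0, 0], [1, 0, 0, 0, 0, 0], [1.5, 0, 0, 0, 0, 0], [1.8, 0, 0, 0, 0, 0], [2.1, 0, 0, 0, 0, 0], [2.4, 0, 0, 0, 0, 0], [2.7, 0, 0, 0, 0, 0], [3, 0, 0, 0, 0, 0], [3.3, 0, 0, 0, 0, 0], [3.6, 0, 0, 0, 0, 0], [3.9, 0, 0, 0, 0, 0], [4.2, 0, 0, 0, 0, 0], [4.5, 0, 0, 0, 0, 0], [4.8, 0, 0, 0, 0, 0], [5.1, 0, 0, 0, 0, 0], [5.4, 0, 0, 0, 0, 0], [5.7, 0, 0, 0, 0, 0], [6, 0, 0, 0, 0, 0]]]}}

```text
time: 9.92
ee_pos: [0.4722, -0.0549, 0.0383]
eef_rot: [1.0, 0.01, -0.001, -0.0]
ft_force: [-6.5, 1.0, 5.5]
width: 0.0006
grip_force: 3.1
```

Emit:
{"fn": "carry_out", "kwargs": {"steps": [[[0.2, 0, 0, 0, 0, 0], [0.4, 0, 0, 0, 0, 0], [0.6, 0, 0, 0, 0, 0], [0.6, 0, 0, 0, 0, 0]]]}}

```text
time: 10.25
ee_pos: [0.4786, -0.0547, 0.0383]
eef_rot: [1.0, 0.01, -0.001, 0.0]
ft_force: [-3.7, 0.4, 2.0]
width: 0.0008
grip_force: 1.8
```

Emit:
{"fn": "carry_out", "kwargs": {"steps": [[[0.15, 0, 0, 0, 0, 0], [0.3, 0, 0, 0, 0, 0], [0.45, 0, 0, 0, 0, 0], [0.6, 0, 0, 0, 0, 0], [0.6, 0, 0, 0, 0, 0]]]}}

```text
time: 10.67
ee_pos: [0.4806, -0.0547, 0.0375]
eef_rot: [1.0, 0.01, -0.005, -0.001]
ft_force: [-21.8, 1.4, 17.4]
width: 0.0005
grip_force: 10.9
```

The push is firm at 22 N, where expected. I back off, rise, and check.

Emit:
{"fn": "carry_out", "kwargs": {"steps": [[[-0.6, 0, 0, 0, 0, 0], [-1.6, 0, 0, 0, 0, 0], [-3, 0, 0, 0, 0, 0], [-4, 0, 0, 0, 0, 0], [-4, 0, -3, 0, 0, 0], [-4, 0, -6, 0, 0, 0], [-4, 0, -10, 0, 0, 0], [-4, 0, -14, 0, 0, 0], [-4, 0, -16, 0, 0, 0], [-4, 0, -16, 0, 0, 0], [-4, 0, -16, 0, 0, 0]]]}}

```text
time: 11.58
ee_pos: [0.4472, -0.0547, 0.2015]
eef_rot: [1.0, 0.011, 0.003, -0.002]
ft_force: [-0.5, 1.0, -0.0]
width: 0.0008
grip_force: 0.0
```

```bash
python3 - <<'E'
from h import *
p=r.camera_params("wrist");s=r.read_state();print(s['time'],s['ee_pos'],s['ft_force'])
im=r.camera("wrist")
for b in blobs(im,(22,120,60),(36,255,255),(0,0,560,420),60): print(cen(b),plane("wrist",cen(b),.06,p).round(4))
t=r.camera("top")
for b in blobs(t,(0,150,90),(6,255,255),(240,170,345,290),4): print("top red",cen(b),plane("top",cen(b),.115))
for b in blobs(t,(0,0,20),(180,90,100),(262,184,322,230),100):
    Q=plane("top",b.reshape(-1,2),.052)[:,:2]*1000;print("tube",cv2.minAreaRect(Q.astype(np.float32)))
cv2.imwrite("pics/w4.png",np.hstack([cv2.resize(im[:,:,::-1],(350,420)),cv2.resize(t[165:265,250:350,::-1],(420,420),interpolation=cv2.INTER_CUBIC)]))
E
```

```text
11.5833 [ 0.44723204 -0.05474705  0.20145777] [-0.54870172  1.0386531  -0.02174509]
[267.48906911  88.66537377] [[ 0.5286 -0.0396  0.06  ]]
[284.12408899 126.89950134] [[ 0.4995 -0.0531  0.06  ]]
[475.67700258 143.58139535] [[ 0.4908 -0.2098  0.06  ]]
top red [273.85333333 206.14666667] [[0.6028864  0.00824443 0.115     ]]
```

View pics/w4.png

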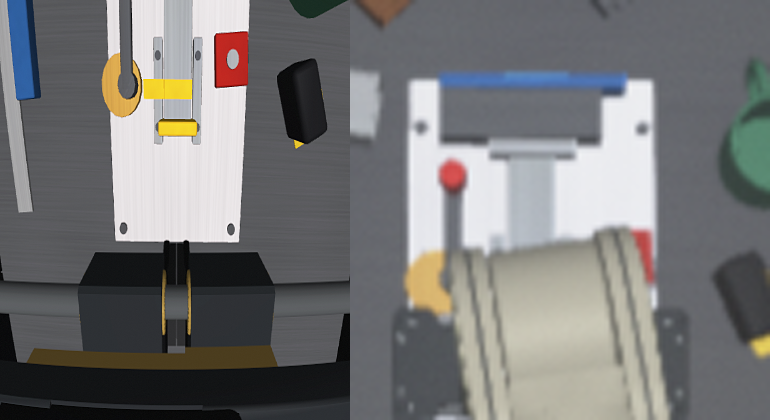

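The tube at (520,110) now sits flush and square against the blue stop, with the nose touching it. The push plate has advanced 49 mm, the lever still points at the stop (knob at (453,175)), and the bystanders are in place. The robot is clear, so I hand in.

```bash
python3 -c "
from bench import r
print(r.close_job())"
```

```text
the job is handed in; nothing more can be done
None
```

I handed the job in with the cam at its low point, the slide pushed home, the tube flush against the blue end stop in the last picture, the bystanders in place and the robot clear; no verdict came back.

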